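Seat the upper tier on the studs of the washing rack

TASK

Put the upper tier back on the clear washing rack: pick up the round holed tray by its grip, set it lightly on the four studs, turn it until all four holes drop over the studs, and, keeping hold of it, slide it down fully home, then let go. Be gentle, the brittle plastic must not be forced against the studs, and leave the cup, jug, soap dish and nail brush where they stand.

Things in the scene. Friction and masses are not known exactly. Their poses are not given: they have to be found in the camera images.
- rack: Fixed lower part of the rack, upright on the ledge. Origin: centre of its underside, z up along the column. Clear round bottom tier 170 mm across, 16 mm high; grey column 34 mm thick; on top a grey stud ring, 106 mm across, 8 mm thick. The ring may stand at any turn on the column, different every time: THIS POSE DOES NOT GIVE THE TURN OF THE STUDS; it must be seen or felt.
- seat (a point): Centre of the stud ring's flat upper face, on the column's axis, 73 mm above the rack's origin; the tray's underside rests on this face when home. Axes are the rack's, not the studs'. The ring turns only stiffly (breakaway about 0.6 N m): a tray pressed on the stud tips with 4 to 8 N can be turned without moving it, and drops over the studs where its holes line up.
- tips (a point): Point on the column's axis level with the stud tips, 99 mm above the rack's origin. Four upright steel studs, 90 degrees apart on a circle of 40 mm radius about the axis, 10 mm thick, 26 mm high, the upper 8 mm tapering to 4 mm. Over 35 N between tray and rack counts as forcing. Axes are the rack's, not the studs'.
- tray: Loose upper tier, lying flat right way up: clear plastic disc 160 mm across, floor 5 mm thick, outer rim 15 mm high in all, 3 mm thick; 0.15 to 0.3 kg. Origin: centre of its underside, z up. Four through holes 14 mm across on a circle of 40 mm radius, at 45, 135, 225 and 315 degrees from its x axis; it fits the studs at any of four turns.
- grip (a point): Middle of the tray's grip, 36 mm above its underside, axes the tray's. The grip is a grey upright fin in the tray's centre, 50 mm long along x, 12 mm thick along y, its top 57 mm above the underside; pinch it from above, across its thickness.
- cup: Steel cup, 76 mm across at the rim, 85 mm high, loose; origin at the centre of its underside. Leave alone.
- jug: Yellow plastic jug, 116 mm across, 175 mm high, handle at its +y, reaching 94 mm from the axis, loose; origin at the centre of its underside. Leave alone.
- dish: White ceramic soap dish, 110 by 75 mm (x, y), 22 mm high, with soap in it, loose; origin at the centre of its underside. Leave alone.
- brush: Brown plastic nail brush, 95 mm long (x) by 38 mm, 50 mm high with its handle, bristles down, loose; origin at the centre of its underside. Leave alone.
Things that resemble listed ones, but are neither listed nor needed, are in the scene too. Leave any green or purple look-alike of the rack alone.

How it is judged:
By the outcome, as a careful person would: the job done as asked, in the order asked, and still so for the second after the job is handed in, with the robot touching nothing.
It also fails if it takes over 64 s, if anything falls off the work surface, if the arm or the gripper's body presses on something with over 40 N, if the wrist force passes 120 N, or if a joint passes its speed limit or range.

ROBOT

A 7-joint arm with a two-finger parallel gripper is mounted at the origin on the work surface. World frame = base frame: x ahead of the robot, y to its left, z up, the work surface at z = 0. Lengths are in m, angles in rad, forces in N, time in s.
With the tool pointing down it reaches from about 0.425 to 0.875 m from the base axis. Payload 4.7 kg.
Tool frame: the origin (TCP) lies at the very end of the fingers, on their centre line; the grasp point (between the pads) lies 19 mm behind it; z points along the fingers, y is the line along which they close (so a half turn about z gives the same grasp; the last joint's range is limited). The gripper opens to 87 mm and grips with 3 to 60 N. Pads are 19 mm wide; open, the fingers measure 117 mm over their backs; the gripper's body (75 mm by 190 mm) begins 51 mm behind the grasp point.
Start: joints at [-1.184, 0.321, -0.07, 1.45, 0.023, 1.371, -0.057], TCP at [0.237, 0.605, 0.223] pointing down, gripper open.
Joint ranges: [-2.86, 2.86], [-0.3, 2.09], [-1.38, 1.24], [0.06, 2.45], [-1.56, 4.7], [0.09, 2.05], [-2.69, 2.69]. Speed limits (rad/s): [2.57, 2.57, 3.14, 3.14, 3.14, 3.14, 3.14].

INTERFACE

Orientations are given as a rotation vector (axis times angle).
In Python, from bench import ctrl, get_image, job gives the robot as it stands.
- The arm moves only by the shell command python3 -m crank 'ROWS' [FORCE]. ROWS is JSON, a list that holds one entry, the list of rows, each a list of 5 numbers: the shift along the tool's x, y, z in mm, then the turn about the tool's z in rad, then the closure, from -1 (fully open) to 1 (shut), so that 0 is half open. A call has 1 to 10 rows; each row shifts and turns the commanded pose from where the row before left it, along the tool's axes as they then stand; what a row does not reach is not made up. A row lasts 1/12 s, in which the tool goes at most 41.7 mm and 7.16 degrees, less where a joint would pass 70% of its speed; a pose out of reach is approached as far as the arm can. A call with a gripper value outside its range is refused whole. The fingers move at their own pace and stop on an object; FORCE is the grip in N (left out, the last holds). Time passes only in rows, so rows that do not move let the fingers close. It gives the time, the measured TCP pose, the force, the opening and the grip force at its end, in the units of the state.
- ctrl.get_state(): the state, without advancing time (a new reading comes with each control period).
- get_image(name): name is "side" or "top"; returns a dict with "pixels" (384x512x3 uint8, red, green, blue), "fx", "fy", "cx", "cy" (pixels), "T" (4x4, takes a point from camera to world coordinates). Camera axes: x right, y down, z forward; pixel columns grow to the right and rows downward; lengths in m; the calibration is good to about 2 mm. A picture is of the moment at which its call begins. There is no depth.
- job.close_job(): hands the job in; it is judged then, once.
The state is a dict: "time": time; "joint_positions": joint angles; "qd": joint speeds; "joint_torque": joint torques, N m; "position": TCP position; "tool_rot": TCP orientation; "ft_force": force on the tool from outside, world axes, zero at the start; "torque": the same for the moment, N m; "grip_width": opening from 0.0 (shut) to 1.0 (fully open); "grip_force": force on a finger pad.
Only numpy, scipy, OpenCV 4.12 (cv2) and the standard library are available. Lean on these libraries where they do the work, as an engineer would, in place of code of your own. Each camera call takes 0.05 s, during which the arm holds its last target. There are 200 camera calls.

## Working session

There is one attempt and no reset: what is moved stays moved. The work goes in short steps, Python scripts to look and compute and a shell command to move; the robot and the scene stay as the last step left them, time stands still between calls to the robot, and variables do not carry over. Pictures are saved under pics/ and viewed, at most 10 in all, crops included, and the job is handed in when it is done.

```bash
mkdir -p pics; ls; python3 - <<'E'
from bench import ctrl,get_image,job
import cv2,numpy as np
s=ctrl.get_state();print(s)
for n in("side","top"):
    g=get_image(n);cv2.imwrite(f"pics/{n}0.png",g["pixels"][:,:,::-1]);print(n,g["fx"],g["fy"],g["cx"],g["cy"],np.round(g["T"],4).tolist())
E
```

```text
pics
{'time': 0.0, 'joint_positions': array([-1.18393835,  0.32183218, -0.07012083,  1.4516652 ,  0.0226157 ,
        1.37078869, -0.05692052]), 'qd': array([-0.00108216, -0.00047751, -0.00080057, -0.00204705, -0.00082733,
       -0.00121   , -0.00058426]), 'joint_torque': array([-6.13786688e-05, -4.91290069e+01, -4.03837077e-01, -3.12521124e+01,
       -6.36851834e-02,  4.37316787e-02,  1.98548432e-04]), 'position': array([0.23655173, 0.60484018, 0.22146076]), 'tool_rot': array([-5.82022808e-01, -3.08694928e+00,  2.96652236e-03]), 'ft_force': array([ 0.29935107, -0.09691804,  0.10124822]), 'torque': array([ 0.02786628,  0.00709899, -0.00524793]), 'grip_force': 0.0, 'grip_width': 0.9998155106905714}
side 351.4388570879332 351.4388570879332 261.573641678062 196.14889312766707 [[0.9531, -0.2304, 0.1961, 0.3379], [-0.3022, -0.7591, 0.5765, -0.5835], [0.016, -0.6088, -0.7932, 0.9122], [0.0, 0.0, 0.0, 1.0]]
top 393.2532132912779 393.2532132912779 258.32485088183046 193.99248874559606 [[-0.0108, -0.9953, 0.096, 0.4409], [-0.9999, 0.0102, -0.007, 0.0297], [0.006, -0.0961, -0.9954, 1.1278], [0.0, 0.0, 0.0, 1.0]]
```

View pics/side0.png

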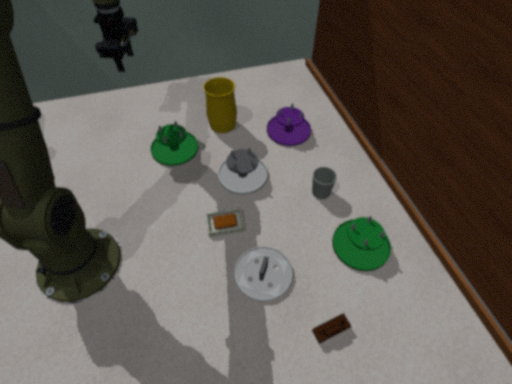

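View pics/top0.png

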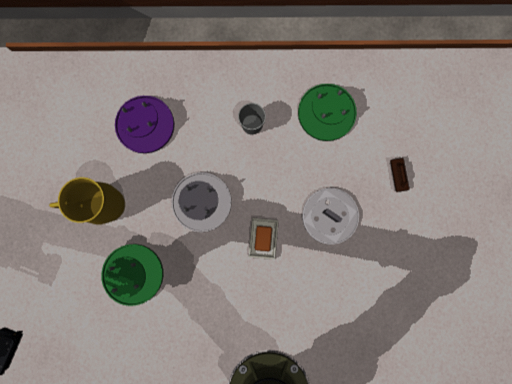

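The tray, a clear disc with a dark fin, is at top (331,215) and side (264,274). Rack candidates are the clear one with a grey ring at top (202,201), side (243,170), purple at top (145,124), and green at top (327,112) and (132,274). I choose the clear one and will check it in one close mosaic.

```bash
python3 - <<'E'
import cv2,numpy as np
t=cv2.imread("pics/top0.png");s=cv2.imread("pics/side0.png")
def c(i,u,v,h=36,w=48):return cv2.resize(i[v-h:v+h,u-w:u+w],(400,300),interpolation=cv2.INTER_CUBIC)
cv2.imwrite("pics/m.png",np.vstack([np.hstack([c(t,202,201),c(t,331,215)]),np.hstack([c(s,243,170),c(s,264,274)])]))
E
```

```text
(no output)
```

View pics/m.png

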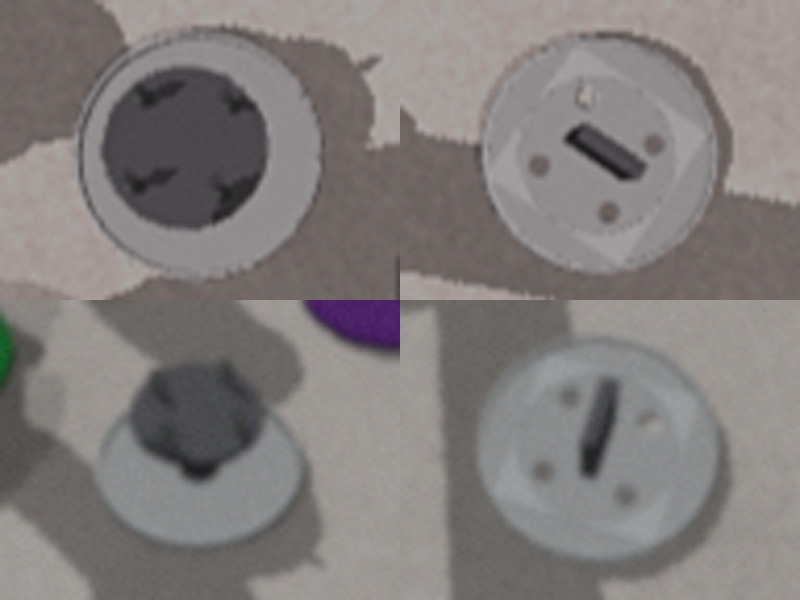

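The mosaic confirms the choice: a clear rack with a grey stud ring (top ring centre about (199,200)), and the tray with four holes and a fin. Next I triangulate.

```bash
cat >h.py <<'E'
import cv2,numpy as np
from scipy.optimize import least_squares,minimize
C={"side":(351.43886,261.57364,196.14889,np.array([[0.9531,-0.2304,0.1961,0.3379],[-0.3022,-0.7591,0.5765,-0.5835],[0.016,-0.6088,-0.7932,0.9122]])),
"top":(393.25321,258.32485,193.99249,np.array([[-0.0108,-0.9953,0.096,0.4409],[-0.9999,0.0102,-0.007,0.0297],[0.006,-0.0961,-0.9954,1.1278]]))}
def proj(n,P):
    f,cx,cy,T=C[n];q=(np.atleast_2d(P)-T[:,3])@T[:,:3]
    return q[:,:2]/q[:,2:]*f+[cx,cy]
def tri(a,b):
    r=least_squares(lambda p:np.r_[proj("top",p)[0]-a,proj("side",p)[0]-b],[.55,0,.05]);return r.x,np.sqrt(np.mean(r.fun**2))
E
python3 - <<'E'
from h import *
k=96/400
L=lambda x,y,u,v:np.array([u-48+x*k-.5+k/2,v-36+y*k-.5+k/2])
T=[(185,97),(253,144),(208,212),(140,166)];S=[(252,121),(226,195),(143,170),(170,98)]
H=[]
for a,b in zip(T,S):
    p,e=tri(L(*a,331,215),L(*b,264,274));H.append(p);print("hole",p.round(4),round(e,2))
H=np.array(H);c=H.mean(0);d=H-c
print("tray c",c.round(4),"r",np.hypot(d[:,0],d[:,1]).round(4),"ang",(np.degrees(np.arctan2(d[:,1],d[:,0]))%90).round(1))
# fin: silhouettes of 50x12x(5..57)mm box, rack: ring disc + studs; IoU against dark masks in both views
I={n:cv2.imread(f"pics/{n}0.png") for n in C}
def mask(n,u,v,h,th):
    m=np.zeros(I[n].shape[:2],np.uint8);m[v-h:v+h,u-h:u+h]=(I[n].max(2)[v-h:v+h,u-h:u+h]<th)
    nl,l,st,_=cv2.connectedComponentsWithStats(m);return (l==1+np.argmax(st[1:,4])).astype(np.uint8)
def sil(n,parts,K=8):
    m=np.zeros((384*1,512),np.uint8);m=np.zeros((384*4,512*4),np.uint8)
    for P in parts:
        q=cv2.convexHull(((proj(n,P)+.5)*4).astype(np.float32)).round().astype(np.int32);cv2.fillConvexPoly(m,q,1)
    return cv2.resize(m.astype(np.float32),(512,384),interpolation=cv2.INTER_AREA)
def fit(parts,M,x0,st):
    def cost(x):
        s=0
        for n in M:
            a=sil(n,parts(x*st));s+=np.abs(a-M[n]).sum()/M[n].sum()
        return s
    sx=np.vstack([x0/st]+[x0/st+np.eye(len(st))[i] for i in range(len(st))])
    r=minimize(cost,x0/st,method="Nelder-Mead",options=dict(initial_simplex=sx,xatol=.01,fatol=1e-4));return r.x*st,r.fun
def fin(x):
    c,s=np.cos(x[3]),np.sin(x[3])
    return [np.array([[x[0]+c*a-s*b,x[1]+s*a+c*b,x[2]-z] for a in(-.025,.025) for b in(-.006,.006) for z in(0,.052)])]
M={"top":mask("top",331,215,14,95),"side":mask("side",264,270,16,85)}
print({n:int(M[n].sum()) for n in M})
for y in(-60,-75,-45):print("fin x,y,ztop,yaw",fit(fin,M,np.array([c[0],c[1],.057,np.radians(y)]),np.array([.01,.01,.01,.2])))
th=np.linspace(0,2*np.pi,48)
def ring(x):
    cyl=lambda cx,cy,r,z:np.c_[cx+r*np.cos(th),cy+r*np.sin(th),0*th+z]
    o=[np.vstack([cyl(x[0],x[1],.053,x[2]),cyl(x[0],x[1],.053,x[2]-.008)])]
    for k in range(4):
        a=x[3]+k*np.pi/2;u,v=x[0]+.04*np.cos(a),x[1]+.04*np.sin(a)
        o.append(np.vstack([cyl(u,v,.005,x[2]),cyl(u,v,.005,x[2]+.018),cyl(u,v,.002,x[2]+.026)]))
    return o
M={"top":mask("top",199,200,24,100),"side":mask("side",243,161,22,105)}
print({n:int(M[n].sum()) for n in M})
for y in(0,30,60):print("ring x,y,z,yaw",fit(ring,M,np.array([.45,.18,.073,np.radians(y)]),np.array([.01,.01,.01,.3])))
E
```

```text
hole [ 0.525 -0.175  0.005] 0.15
hole [ 0.4918 -0.2205  0.0059] 0.04
hole [ 0.4452 -0.188   0.0066] 0.08
hole [ 0.4774 -0.1426  0.0057] 0.02
tray c [ 0.4849 -0.1815  0.0058] r [0.0407 0.0396 0.0402 0.0396] ang [ 9.2 10.   9.3 10.8]
{'top': 122, 'side': 94}
fin x,y,ztop,yaw (array([ 0.48615634, -0.18055547,  0.05786077, -2.09302989]), np.float64(0.7196764911056854))
fin x,y,ztop,yaw (array([ 0.48542513, -0.18070146,  0.065809  , -2.07376539]), np.float64(0.7818603941402162))
fin x,y,ztop,yaw (array([ 0.48831139, -0.17339562,  0.01354613, -0.41843112]), np.float64(3.4282023892570628))
{'top': 1203, 'side': 753}
ring x,y,z,yaw (array([ 0.52902825,  0.1846387 ,  0.07661975, -0.89885948]), np.float64(0.17476850701930433))
ring x,y,z,yaw (array([ 0.5290641 ,  0.18474956,  0.07638544, -0.89768921]), np.float64(0.17517337135249525))
ring x,y,z,yaw (array([0.52864353, 0.18470361, 0.07711512, 0.1479628 ]), np.float64(0.17812084993359892))
```

```bash
python3 - <<'E'
from h import *
I={n:cv2.imread(f"pics/{n}0.png").max(2).astype(float) for n in C}
c=np.array([.529,.1847]);tt=np.linspace(0,1,9)
res={}
for y in range(0,90,3):
    out=[]
    for n in C:
        v=[]
        for k in range(4):
            a=np.radians(y+90*k);u=c+.04*np.array([np.cos(a),np.sin(a)])
            P=np.c_[np.tile(u,(9,1)),.075+tt*.024]
            q=proj(n,P).astype(np.float32)
            v.append(cv2.remap(I[n].astype(np.float32),q[None,:,0],q[None,:,1],1).mean())
        out.append(round(np.mean(v),1))
    print(y,out,end="; ")
k=96/400
print()
# stud tips / bases for candidates in mosaic coordinates
for y in(30,35,40,45,50):
    a=np.radians(y+90*np.arange(4));
    for n,u,v in(("top",202,201),("side",243,170)):
        for z in(.073,.099):
            q=proj(n,np.c_[c[0]+.04*np.cos(a),c[1]+.04*np.sin(a),0*a+z]);print(y,n,z,((q-[u-48,v-36]+.5)/k).round().astype(int).tolist())
from bench import ctrl
from scipy.spatial.transform import Rotation as R
print(R.from_rotvec(ctrl.get_state()["tool_rot"]).as_matrix().round(3))
E
```

```text
0 [np.float32(81.0), np.float32(73.3)]; 3 [np.float32(81.1), np.float32(72.6)]; 6 [np.float32(81.4), np.float32(71.8)]; 9 [np.float32(81.7), np.float32(71.2)]; 12 [np.float32(81.8), np.float32(71.3)]; 15 [np.float32(81.6), np.float32(72.4)]; 18 [np.float32(81.1), np.float32(72.8)]; 21 [np.float32(80.2), np.float32(72.2)]; 24 [np.float32(78.7), np.float32(72.2)]; 27 [np.float32(76.2), np.float32(68.8)]; 30 [np.float32(73.5), np.float32(61.4)]; 33 [np.float32(71.0), np.float32(53.9)]; 36 [np.float32(69.0), np.float32(49.6)]; 39 [np.float32(67.3), np.float32(48.1)]; 42 [np.float32(68.3), np.float32(48.9)]; 45 [np.float32(70.0), np.float32(53.0)]; 48 [np.float32(72.7), np.float32(60.8)]; 51 [np.float32(75.9), np.float32(67.7)]; 54 [np.float32(78.6), np.float32(73.0)]; 57 [np.float32(80.2), np.float32(76.0)]; 60 [np.float32(80.8), np.float32(76.9)]; 63 [np.float32(80.7), np.float32(76.7)]; 66 [np.float32(80.6), np.float32(76.5)]; 69 [np.float32(81.0), np.float32(76.4)]; 72 [np.float32(80.9), np.float32(76.4)]; 75 [np.float32(80.9), np.float32(76.6)]; 78 [np.float32(81.0), np.float32(76.4)
[... 720 characters left out ...]
191], [228, 102]]
40 side 0.073 [[227, 82], [157, 92], [169, 144], [241, 133]]
40 side 0.099 [[226, 58], [155, 69], [168, 121], [241, 110]]
45 top 0.073 [[142, 103], [141, 191], [229, 190], [229, 103]]
45 top 0.099 [[135, 99], [134, 189], [224, 188], [224, 98]]
45 side 0.073 [[223, 80], [154, 95], [173, 146], [243, 130]]
45 side 0.099 [[223, 57], [152, 72], [171, 123], [243, 107]]
50 top 0.073 [[138, 107], [145, 194], [233, 186], [225, 99]]
50 top 0.099 [[131, 103], [138, 192], [228, 183], [220, 94]]
50 side 0.073 [[219, 79], [152, 98], [177, 148], [245, 127]]
50 side 0.099 [[219, 55], [150, 74], [176, 124], [245, 104]]
[[-0.931  0.364 -0.001]
 [ 0.364  0.931 -0.002]
 [-0.    -0.002 -1.   ]]
```

Stud turn is about 39.5° mod 90 and the tray's holes are at about 9.8° mod 90. The tray is at (0.485,-0.1815) with its x axis at 55°, and the rack at (0.529,0.185). Sizes and heights agree with the description. I'll go above the tray.

```bash
python3 -m crank '[[[-23.4,-18.1,0,0,-1],[-23.4,-18.1,0,0,-1],[-23.4,-18.1,0,0,-1],[-23.4,-18.1,0,0,-1],[-23.4,-18.1,0,0,-1],[-23.4,-18.1,0,0,-1],[-23.4,-18.1,0,0,-1]]]'
python3 -m crank '[[[-23.4,-18.1,0,0,-1],[-23.4,-18.1,0,0,-1],[-23.4,-18.1,0,0,-1],[-23.4,-18.1,0,0,-1],[-23.4,-18.1,0,0,-1],[-23.4,-18.1,0,0,-1],[-23.4,-18.1,0,0,-1]]]'
```

```text
time: 0.68
position: [0.3436, 0.4261, 0.2222]
tool_rot: [-0.582, -3.087, 0.001]
ft_force: [0.6, 0.1, -0.0]
grip_width: 1.0
grip_force: 0.0
time: 1.27
position: [0.4498, 0.2485, 0.2222]
tool_rot: [-0.582, -3.087, 0.0]
ft_force: [0.5, -0.0, -0.3]
grip_width: 1.0
grip_force: 0.0
```

```bash
python3 -m crank '[[[-13.5,-27.8,0,0,-1],[-13.5,-27.8,0,0,-1],[-13.5,-27.8,0,0,-1],[-13.5,-27.8,0,0,-1],[-13.5,-27.8,0,0,-1],[-13.5,-27.8,0,0,-1],[-13.5,-27.8,0,0,-1]]]' >/dev/null
python3 -m crank '[[[-13.5,-27.8,0,0,-1],[-13.5,-27.8,0,0,-1],[-13.5,-27.8,0,0,-1],[-13.5,-27.8,0,0,-1],[-13.5,-27.8,0,0,-1],[-13.5,-27.8,0,0,-1],[-13.5,-27.8,0,0,-1]]]'
python3 -m crank '[[[0,0,0,0.113,-1],[0,0,0,0.113,-1],[0,0,0,0.113,-1],[0,0,0,0.113,-1],[0,0,0,0.113,-1],[0,0,0,0.113,-1],[0,0,0,0.113,-1],[0,0,0,0.113,-1]]]' >/dev/null
python3 -m crank '[[[0,0,0,0.113,-1],[0,0,0,0.113,-1],[0,0,0,0.113,-1],[0,0,0,0.113,-1],[0,0,0,0.113,-1],[0,0,0,0.113,-1],[0,0,0,0.113,-1],[0,0,0,0.113,-1],[0,0,0,0,-1]]]'
python3 - <<'E'
from bench import ctrl
from scipy.spatial.transform import Rotation as R
import numpy as np
s=ctrl.get_state();r=R.from_rotvec(s["tool_rot"]).as_matrix();print(r.round(3).tolist(),s["joint_positions"].round(2))
print("yaw y",np.degrees(np.arctan2(r[1,1],r[0,1])),"shift tool mm",r.T@(np.array([.485,-.1815,.2])-s["position"])*1e3)
E
```

```text
time: 2.43
position: [0.4835, -0.1826, 0.2224]
tool_rot: [-0.582, -3.087, -0.001]
ft_force: [0.6, 0.2, 0.2]
grip_width: 0.999
grip_force: 0.0
time: 3.85
position: [0.4836, -0.1812, 0.2222]
tool_rot: [-2.788, -1.448, 0.001]
ft_force: [0.2, -0.1, 1.0]
grip_width: 0.997
grip_force: 0.0
[[0.575, 0.818, -0.001], [0.818, -0.575, 0.0], [-0.0, -0.001, -1.0]] [-0.39  0.03  0.71  1.8  -0.02  1.32 -0.28]
yaw y -35.10968733288329 shift tool mm [ 0.55402996  1.37264258 22.1988577 ]
```

```bash
python3 -m crank '[[[0.5,1.4,20,0,-1],[0,0,30,0,-1],[0,0,30,0,-1],[0,0,30,0,-1],[0,0,30,0,-1],[0,0,25,0,-1],[0,0,20,0,-1],[0,0,12,0,-1],[0,0,7,0,-1],[0,0,0,0,-1]]]'
python3 -m crank '[[[0,0,0,0,0.3],[0,0,0,0,0.3],[0,0,0,0,0.3],[0,0,0,0,0.3],[0,0,0,0,1],[0,0,0,0,1],[0,0,0,0,1],[0,0,0,0,1],[0,0,0,0,1],[0,0,0,0,1]]]' 30
```

```text
time: 4.68
position: [0.4845, -0.1814, 0.0175]
tool_rot: [-2.784, -1.453, 0.003]
ft_force: [0.4, -0.8, 0.0]
grip_width: 1.004
grip_force: 0.0
time: 5.52
position: [0.4853, -0.1816, 0.0185]
tool_rot: [-2.786, -1.452, -0.0]
ft_force: [0.5, -1.8, -0.3]
grip_width: 0.326
grip_force: 0.0
```

```bash
python3 -m crank '[[[0,0,0,0,1],[0,0,0,0,1],[0,0,0,0,1],[0,0,0,0,1],[0,0,0,0,1],[0,0,0,0,1]]]' 30
python3 -m crank '[[[0,0,-8,0,1],[0,0,-15,0,1],[0,0,-25,0,1],[0,0,-25,0,1],[0,0,-25,0,1],[0,0,-25,0,1],[0,0,-25,0,1],[0,0,-20,0,1],[0,0,-8,0,1],[0,0,0,0,1]]]'
python3 - <<'E'
from bench import ctrl,get_image
from scipy.spatial.transform import Rotation as R
import numpy as np,cv2
s=ctrl.get_state();r=R.from_rotvec(s["tool_rot"]).as_matrix()
print("yaw y",np.degrees(np.arctan2(r[1,1],r[0,1])))
a=[get_image(n)["pixels"][:,:,::-1] for n in("side","top")]
cv2.imwrite("pics/lift.png",np.hstack([cv2.resize(a[0][200:350,190:340],(400,400)),cv2.resize(a[1][140:290,255:405],(400,400))]))
E
```

```text
time: 6.02
position: [0.4853, -0.1817, 0.0185]
tool_rot: [2.786, 1.452, 0.0]
ft_force: [0.6, -1.6, -1.7]
grip_width: 0.135
grip_force: 30.0
time: 6.85
position: [0.4862, -0.182, 0.1964]
tool_rot: [2.785, 1.451, 0.005]
ft_force: [0.4, -0.1, -3.2]
grip_width: 0.135
grip_force: 30.0
yaw y -34.95366761380895
```

View pics/lift.png

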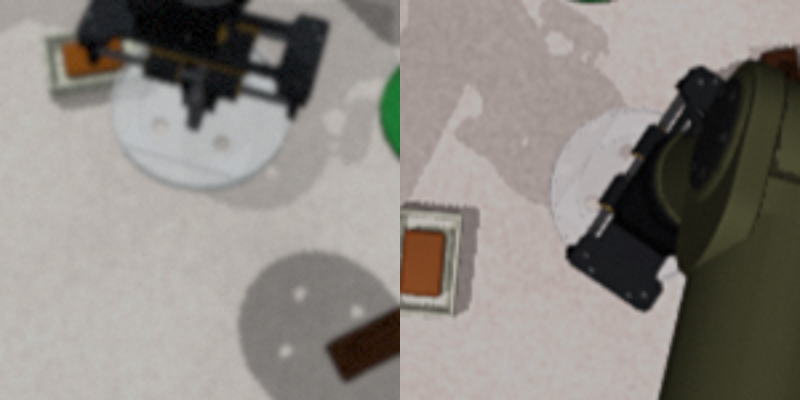

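The tray is held level, the fin pinched at 11.7 mm, with the dish clear to its left. I carry it over the rack and pre-turn 15°, which leaves about 15° to search.

```bash
python3 -m crank '[[[8,-4.3,0,0,1],[16,-8.7,0,0,1],[24,-13,0,0,1],[24,-13,0,0,1],[24,-13,0,0,1],[24,-13,0,0,1],[24,-13,0,0,1],[24,-13,0,0,1],[24,-13,0,0,1]]]' >/dev/null
python3 -m crank '[[[24,-13,0,0,1],[24,-13,0,0,1],[24,-13,0,0,1],[24,-13,0,0,1],[20,-11,0,0,1],[12,-6.5,0,0,1],[4,-2.2,0,0,1],[0,0,0,0,1],[0,0,0,0,1]]]'
python3 -m crank '[[[0,0,0,-0.05,1],[0,0,0,-0.07,1],[0,0,0,-0.07,1],[0,0,0,-0.05,1],[0,0,0,-0.022,1],[0,0,0,0,1],[0,0,0,0,1],[0,0,0,0,1]]]'
python3 - <<'E'
from bench import ctrl,get_image
from scipy.spatial.transform import Rotation as R
import numpy as np,cv2
s=ctrl.get_state();r=R.from_rotvec(s["tool_rot"]).as_matrix()
print("yaw y",np.degrees(np.arctan2(r[1,1],r[0,1])),r.T@(np.array([.529,.1847,.12])-s["position"])*1e3,s["torque"],s["ft_force"],s["joint_positions"].round(2))
a=[get_image(n)["pixels"][:,:,::-1] for n in("side","top")]
cv2.imwrite("pics/over.png",np.hstack([cv2.resize(a[0][80:230,170:320],(400,400)),cv2.resize(a[1][120:270,130:280],(400,400))]))
E
```

```text
time: 8.45
position: [0.5267, 0.1828, 0.1939]
tool_rot: [2.786, 1.449, -0.003]
ft_force: [-0.2, -1.3, -3.2]
grip_width: 0.134
grip_force: 30.0
time: 9.12
position: [0.527, 0.1839, 0.1946]
tool_rot: [2.574, 1.801, 0.0]
ft_force: [0.0, 0.0, -2.8]
grip_width: 0.138
grip_force: 30.0
yaw y -20.050855116373054 [ 1.4712162   1.60702575 74.63632245] [-0.13613355  0.05825136  0.02396251] [ 1.53502231e-02  2.49122455e-03 -2.80411988e+00] [-0.74  0.14  0.39  1.74 -0.06  1.27 -0.68]
```

View pics/over.png

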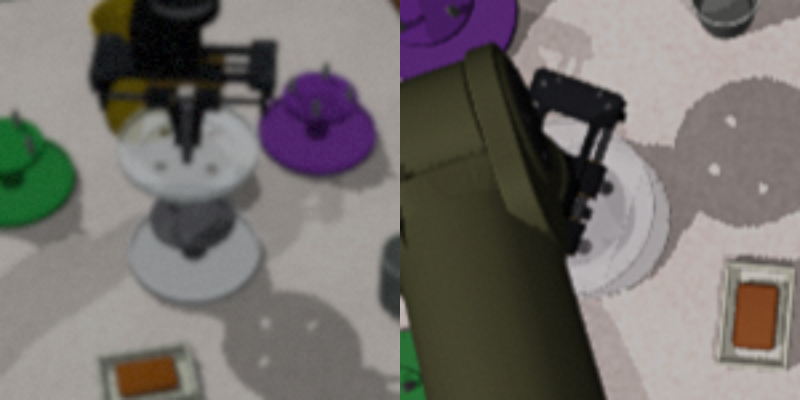

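The tray is centred over the ring, clear of the jug and purple rack. I lower it to just above the tips.

```bash
python3 -m crank '[[[1.5,1.6,5,0,1],[0,0,10,0,1],[0,0,14,0,1],[0,0,14,0,1],[0,0,12,0,1],[0,0,8,0,1],[0,0,5,0,1],[0,0,3,0,1],[0,0,0,0,1],[0,0,0,0,1]]]'
python3 -m crank '[[[0,0,1,0,1],[0,0,1,0,1],[0,0,0,0,1]]]'
```

```text
time: 10.05
position: [0.5293, 0.1856, 0.124]
tool_rot: [2.572, 1.803, 0.001]
ft_force: [0.5, -0.1, -2.9]
grip_width: 0.137
grip_force: 30.0
time: 10.3
position: [0.5291, 0.1855, 0.1219]
tool_rot: [2.572, 1.803, 0.001]
ft_force: [-0.4, -0.8, -2.1]
grip_width: 0.136
grip_force: 30.0
```

```bash
python3 -m crank '[[[0,0,1,0,1],[0,0,1,0,1],[0,0,0,0,1]]]'
```

```text
time: 10.55
position: [0.5288, 0.1854, 0.1194]
tool_rot: [-2.572, -1.803, 0.0]
ft_force: [-0.0, 0.6, -3.0]
grip_width: 0.133
grip_force: 30.0
```

```bash
python3 -m crank '[[[0,0,0.7,0,1],[0,0,0.7,0,1],[0,0,0,0,1]]]'
```

```text
time: 10.8
position: [0.5288, 0.1854, 0.118]
tool_rot: [-2.572, -1.803, 0.0]
ft_force: [0.4, 0.2, -2.7]
grip_width: 0.135
grip_force: 30.0
```

```bash
python3 -m crank '[[[0,0,0.6,0,1],[0,0,0,0,1],[0,0,0,0,1]]]'
```

```text
time: 11.05
position: [0.5289, 0.1855, 0.1176]
tool_rot: [2.572, 1.803, 0.0]
ft_force: [-0.3, -0.2, -3.2]
grip_width: 0.132
grip_force: 30.0
```

```bash
python3 -m crank '[[[0,0,0.6,0,1],[0,0,0,0,1],[0,0,0,0,1]]]'
```

```text
time: 11.3
position: [0.529, 0.1855, 0.1174]
tool_rot: [-2.572, -1.803, -0.0]
ft_force: [-1.8, -0.4, 1.6]
grip_width: 0.134
grip_force: 30.0
```

Contact on the tips at the expected height, with about 4.5 N of press. Now I turn.

```bash
python3 -m crank '[[[0,0,0.1,-0.02,1],[0,0,0,-0.03,1],[0,0,0,-0.03,1],[0,0,0,-0.02,1],[0,0,0,0,1]]]'
```

```text
time: 11.72
position: [0.5296, 0.1858, 0.1173]
tool_rot: [2.478, 1.931, 0.003]
ft_force: [0.7, 0.5, 0.9]
grip_width: 0.132
grip_force: 30.0
```

```bash
python3 -m crank '[[[0,0,0,-0.02,1],[0,0,0,-0.02,1],[0,0,0,-0.02,1],[0,0,0,0,1],[0,0,0,0,1]]]'
```

```text
time: 12.13
position: [0.5283, 0.1852, 0.1162]
tool_rot: [-2.42, -2.003, 0.002]
ft_force: [0.9, -0.2, -3.9]
grip_width: 0.133
grip_force: 30.0
```

The tray has dropped over the tip tapers (z 0.1162, no press). I turn the rest to the estimated line-up, then ease down.

```bash
python3 -m crank '[[[0,0,0,-0.03,1],[0,0,0,-0.03,1],[0,0,0,-0.03,1],[0,0,0,0,1],[0,0,0.7,0,1],[0,0,0.7,0,1],[0,0,0.6,0,1],[0,0,0,0,1]]]'; python3 -c "
from bench import ctrl
s=ctrl.get_state();print(s['torque'],s['tool_rot'])"
```

```text
time: 12.8
position: [0.5287, 0.1854, 0.1146]
tool_rot: [-2.328, -2.11, 0.001]
ft_force: [0.3, -0.1, -2.4]
grip_width: 0.136
grip_force: 30.0
[-0.10442629  0.07764378 -0.00760097] [-2.32786589e+00 -2.10951972e+00  5.99715590e-04]
```

```bash
python3 -m crank '[[[0,0,0.7,0,1],[0,0,0.7,0,1],[0,0,0.6,0,1],[0,0,0,0,1]]]'; python3 -c "
from bench import ctrl
s=ctrl.get_state();print(s['torque'])"
```

```text
time: 13.13
position: [0.5288, 0.1854, 0.1127]
tool_rot: [-2.328, -2.11, 0.0]
ft_force: [0.9, -0.0, -3.3]
grip_width: 0.138
grip_force: 30.0
[-0.11455055  0.04887378  0.02748551]
```

```bash
python3 -m crank '[[[0,0,0.7,0,1],[0,0,0.7,0,1],[0,0,0.6,0,1],[0,0,0,0,1]]]'; python3 -c "
from bench import ctrl
s=ctrl.get_state();print(s['torque'])"
```

```text
time: 13.47
position: [0.5288, 0.1854, 0.1107]
tool_rot: [-2.328, -2.11, 0.0]
ft_force: [0.7, -0.4, -3.9]
grip_width: 0.135
grip_force: 30.0
[-0.06168435  0.04780104  0.00388427]
```

```bash
python3 -m crank '[[[0,0,0.7,0,1],[0,0,0.7,0,1],[0,0,0.6,0,1],[0,0,0,0,1]]]'; python3 -c "
from bench import ctrl
s=ctrl.get_state();print(s['torque'])"
```

```text
time: 13.8
position: [0.5288, 0.1854, 0.1087]
tool_rot: [-2.327, -2.11, 0.0]
ft_force: [0.1, -0.4, -2.8]
grip_width: 0.136
grip_force: 30.0
[-0.11919931  0.05919415 -0.02860043]
```

```bash
python3 -m crank '[[[0,0,0.7,0,1],[0,0,0.7,0,1],[0,0,0.6,0,1],[0,0,0,0,1]]]'; python3 -c "
from bench import ctrl
s=ctrl.get_state();print(s['torque'])"
```

```text
time: 14.13
position: [0.5288, 0.1854, 0.1067]
tool_rot: [-2.327, -2.11, 0.0]
ft_force: [-0.1, -0.1, -2.4]
grip_width: 0.132
grip_force: 30.0
[-0.10031886  0.08357997 -0.03301372]
```

The holes are past the taper with no force, so I slide it down.

```bash
python3 -m crank '[[[0,0,1,0,1],[0,0,1.2,0,1],[0,0,1.2,0,1],[0,0,1.2,0,1],[0,0,1.2,0,1],[0,0,1.2,0,1],[0,0,1,0,1],[0,0,0,0,1]]]'
```

```text
time: 14.8
position: [0.5287, 0.1854, 0.0986]
tool_rot: [-2.327, -2.11, 0.001]
ft_force: [-1.0, 0.4, -2.2]
grip_width: 0.138
grip_force: 30.0
```

```bash
python3 -m crank '[[[0,0,0.9,0,1],[0,0,0.9,0,1],[0,0,0.9,0,1],[0,0,0.7,0,1],[0,0,0,0,1]]]'
```

```text
time: 15.22
position: [0.5288, 0.1854, 0.0953]
tool_rot: [-2.327, -2.11, 0.0]
ft_force: [0.1, -0.4, -3.3]
grip_width: 0.135
grip_force: 30.0
```

```bash
python3 -m crank '[[[0,0,0.7,0,1],[0,0,0.7,0,1],[0,0,0,0,1]]]'
```

```text
time: 15.47
position: [0.5288, 0.1854, 0.094]
tool_rot: [-2.328, -2.11, 0.0]
ft_force: [0.5, -0.0, -4.3]
grip_width: 0.135
grip_force: 30.0
```

```bash
python3 -m crank '[[[0,0,0.7,0,1],[0,0,0.7,0,1],[0,0,0,0,1]]]'
```

```text
time: 15.72
position: [0.5288, 0.1854, 0.0925]
tool_rot: [-2.328, -2.11, 0.0]
ft_force: [-0.4, -0.2, -3.5]
grip_width: 0.136
grip_force: 30.0
```

```bash
python3 -m crank '[[[0,0,0.6,0,1],[0,0,0,0,1],[0,0,0,0,1]]]'
```

```text
time: 15.97
position: [0.5289, 0.1855, 0.0921]
tool_rot: [-2.328, -2.11, -0.0]
ft_force: [-0.1, -0.0, -3.2]
grip_width: 0.139
grip_force: 30.0
```

```bash
python3 -m crank '[[[0,0,0.5,0,1],[0,0,0,0,1],[0,0,0,0,1]]]'
```

```text
time: 16.22
position: [0.5289, 0.1855, 0.0916]
tool_rot: [-2.327, -2.11, -0.0]
ft_force: [-0.6, -0.8, -2.6]
grip_width: 0.138
grip_force: 30.0
```

```bash
python3 -m crank '[[[0,0,0.5,0,1],[0,0,0,0,1],[0,0,0,0,1]]]'
```

```text
time: 16.47
position: [0.529, 0.1855, 0.0915]
tool_rot: [-2.327, -2.11, -0.0]
ft_force: [-1.8, -0.6, 1.7]
grip_width: 0.137
grip_force: 30.0
```

```bash
python3 -m crank '[[[0,0,0.4,0,1],[0,0,0,0,1],[0,0,0,0,1]]]'
```

```text
time: 16.72
position: [0.5289, 0.1855, 0.0915]
tool_rot: [-2.327, -2.11, -0.001]
ft_force: [-2.9, -1.2, 5.2]
grip_width: 0.133
grip_force: 30.0
```

It is seated: z is exactly the tip contact height minus 26 mm, pressing about 8 N. I release and rise.

```bash
python3 -m crank '[[[0,0,-0.5,0,0.7],[0,0,0,0,0.5],[0,0,0,0,0],[0,0,0,0,0],[0,0,0,0,0],[0,0,0,0,0],[0,0,0,0,0],[0,0,0,0,0]]]' 
python3 -m crank '[[[0,0,-5,0,0],[0,0,-15,0,0],[0,0,-25,0,0],[0,0,-25,0,0],[0,0,-25,0,0],[0,0,-25,0,0],[0,0,-25,0,0],[0,0,-10,0,0],[0,0,0,0,0],[0,0,0,0,0]]]'
python3 - <<'E'
from bench import get_image
import numpy as np,cv2
a=[get_image(n)["pixels"][:,:,::-1] for n in("side","top")]
cv2.imwrite("pics/done.png",np.hstack([cv2.resize(a[0][80:230,170:320],(400,400)),cv2.resize(a[1],(400,300))[:, :][0:300].copy() if 0 else cv2.resize(a[1][30:330,60:360],(400,400))]))
E
```

```text
time: 17.38
position: [0.5289, 0.1855, 0.0911]
tool_rot: [2.328, 2.11, 0.0]
ft_force: [0.3, -0.2, 0.2]
grip_width: 0.483
grip_force: 0.0
time: 18.22
position: [0.5288, 0.1854, 0.2458]
tool_rot: [-2.328, -2.11, -0.0]
ft_force: [-0.3, 0.0, -0.7]
grip_width: 0.501
grip_force: 0.0
```

View pics/done.png

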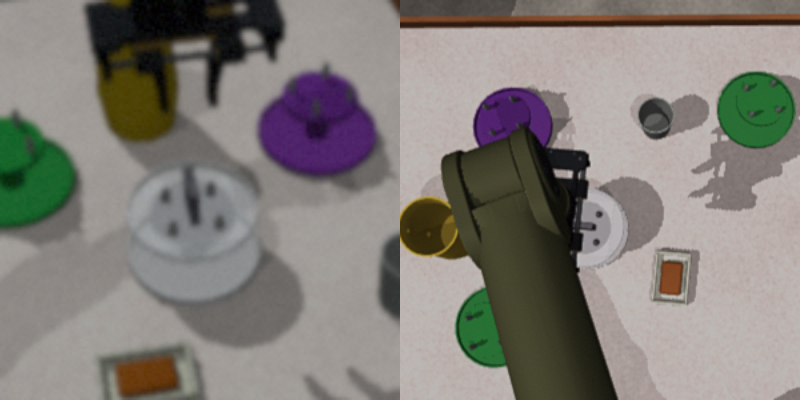

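The tray sits level on the ring with all four studs up through its holes (side crop (166,196), (211,187), (173,229), (222,227)). The cup, jug and dish look untouched and the gripper is clear, so I hand it in.

```bash
python3 -c "
from bench import job
print(job.close_job())"
```

```text
the job is handed in; nothing more can be done
None
```

The tray is fully home on the four studs and released after about 18 s, pressed with no more than about 8 N at any reading; the arm went nowhere near the cup, jug, soap dish or nail brush (the brush was out of the last picture), and the job is handed in.

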